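Set the filter, then open the beam shutter

TASK

Make this laser beam line ready for an attenuated shot: with the fingertips, push the two-window filter carriage away from the robot, fully home against its end stop so that the dark filter stands in the beam, and only then push the shutter flag fully open, round to its stop beside the beam. Push gently: pinch nothing, lift nothing, and leave everything else on the bench where it stands.

Things in the scene. Friction and masses are not known exactly. Their poses are not given: they have to be found in the camera images.
- rail: black optical rail fixed on the bench, 600 mm long (its y), 60 wide (its x), 25 tall; origin: centre of its underside. Its x points away from the robot (world +x turned by its yaw, within 0.2 rad), z up. The beam runs along its -y over its centre line, 100 mm above the bench. Shutter and filter changer stand on it in either order, 170 to 310 mm apart; nothing on it is taller than 135 mm.
- laser: laser, a blue box 150 x 300 mm, 145 tall, fixed at the rail's +y end, at least 160 mm from shutter and changer; origin: centre of its underside, axes as the rail's. Nothing on the bench is taller than 165 mm; boxes, bins and instruments stand along its back and sides.
- meter_head: round meter head on a short post at the rail's -y end, the beam's target, 132 mm tall, fixed; origin: on the rail's top, on the beam line.
- filter_slide (a joint): filter carriage of the changer, m: black upright plate 122 mm long (rail x), 43 tall (82 to 125 mm above the bench), two 30 mm round windows, the one nearer the robot with dark glass, the other empty. Slides along rail +x (away from the robot) on a track. 0 = drawn out, empty window in the beam; 0.055 = at its end stop, filter in the beam. Friction 1.5 N, firm stop.
- push_face (a point): centre of the flat face at the carriage's end nearest the robot, the face to push: 36 mm wide (rail y), 43 tall, facing rail -x; moves with the carriage, axes as the rail's. Space is free above it, and for 45 mm in front of it from 85 mm above the bench up (the track below tops out at 82 mm).
- flag (a joint): shutter flag, rad: upright steel plate 45 mm tall (80 to 125 mm above the bench), 5 thick, on a vertical hinge post (22 mm wide, top 135 mm). 0 = shut: it points from the hinge along rail -x, across the beam. Turns anticlockwise from above, free end towards rail -y; 1.57 = open at its stop, along rail -y. Push on its laser-side (+y) face. Friction 0.06 N m, firm stop.
- flag_axis (a point): point on the flag's hinge axis at the plate's mid-height, 50 mm beyond the beam line along rail x; fixed; axes as the rail's.
- flag_tip (a point): middle of the flag's free upright edge, 92 mm from the hinge axis, at the plate's mid-height; moves with the flag; its x points to the hinge, y across the plate (laser side when shut is +y).
- lens_post: bystander, loose, to be left alone: small post-mounted round lens on a 60 x 32 mm foot, 100 mm tall; origin at the centre of its underside.
- iris_post: bystander, loose, to be left alone: small post-mounted round iris on a 60 x 32 mm foot, 95 mm tall; origin at the centre of its underside.
- mirror_post: bystander, loose, to be left alone: post-mounted square mirror on a 60 x 32 mm foot, 100 mm tall; origin at the centre of its underside.
- goggles: bystander, loose, to be left alone: laser safety goggles, green lenses, 142 mm wide, 48 mm tall; origin at the centre of its underside.
- screwdriver: bystander, loose, to be left alone: black-handled screwdriver lying down, 160 mm long; origin at the centre of its underside. (Lies along its x axis.)
- lens_tube: bystander, loose, to be left alone: black cylinder, 31 mm diameter, 50 mm tall; origin at the centre of its underside.
- screw_tray: bystander, loose, to be left alone: grey open tray, 90 x 70 x 25 mm; origin at the centre of its underside.

How it is judged (in metres and radians):
On the way, in this order (a step that is already met when the one before it is completed fails the run):
1. the filter carriage is home against its stop, the shutter still shut (value of joint filter_slide above 0.05 m and value of joint flag below 0.45 rad), for 0.2 s.
2. the shutter flag is fully open, the filter still in the beam (value of joint filter_slide above 0.05 m and value of joint flag above 1.4 rad), for 0.2 s.
At the end, for the whole second after the job is handed in: the filter carriage is within 5 mm of its end stop (joint above 0.050 m), the shutter flag within about 10 degrees of its open stop (joint above 1.40 rad), both at rest (all of step 2 and velocity of joint flag between -0.05 and 0.05 rad/s and velocity of joint filter_slide between -0.01 and 0.01 m/s); the robot touches nothing.
It fails at once if a loose bystander is lifted or shifted by more than 25 mm (distance of any of lens_post, iris_post, mirror_post, goggles, screwdriver, lens_tube, screw_tray from where it was at the start of the episode above 0.025 m).
It fails at once if the shutter is pushed open before the filter is in the beam (value of joint flag above 0.45 rad and value of joint filter_slide below 0.048 m).
It fails at once if the fingers straddle the carriage or the flag to pinch it instead of pushing it from outside ((x of the grasp point in the frame of push_face between 0.005 and 0.117 m and y of the grasp point in the frame of push_face between -0.012 and 0.012 m and height (world z) of the grasp point below 0.138 m) or (x of the grasp point in the frame of flag_tip between 0.002 and 0.085 m and y of the grasp point in the frame of flag_tip between -0.008 and 0.008 m and height (world z) of the grasp point below 0.138 m)).
It fails at once if the carriage or the flag is shoved hard (over 60 N) (contact force between the fingers and filter_slide above 60 N or contact force between the fingers and flag above 60 N).
It also fails if it takes over 45 s, if anything falls off the work surface, if the arm or the gripper's body presses on something with over 40 N, if the wrist force passes 120 N, or if a joint passes its speed limit or range.

ROBOT

A 6-joint arm with a two-finger parallel gripper is mounted at the origin on the work surface. World frame = base frame: x ahead of the robot, y to its left, z up, the work surface at z = 0. Lengths are in mm, angles in rad, forces in N, time in s.
With the tool pointing down it reaches from about 275 to 1000 mm from the base axis. Payload 8.4 kg.
Tool frame: the origin (TCP) lies at the very end of the fingers, on their centre line; the grasp point (between the pads) lies 19 mm behind it; z points along the fingers, y is the line along which they close (so a half turn about z gives the same grasp; the last joint's range is limited). The gripper opens to 85 mm and grips with 20 to 120 N. Pads are 22 mm wide; open, the fingers measure 114 mm over their backs; the gripper's body (76 mm by 85 mm) begins 54 mm behind the grasp point. The pads swing forward as they close: fully open they stand 13 mm farther back than shut.
Start: joints at [-1.209, 0.353, 1.633, -0, 1.155, -0.002], TCP at [222.391, -584.098, 231.281] pointing down, gripper open.
Joint ranges: [-2.63, 2.63], [-0.92, 2.1], [0.06, 2.66], [-1.3, 4.44], [0, 2.69], [-3.02, 3.02]. Speed limits (rad/s): [2.22, 2.22, 2.79, 3.14, 3.14, 3.14].

INTERFACE

Orientations are given as [roll, pitch, yaw] about the fixed x, y, z axes, in that order (R = Rz(yaw) Ry(pitch) Rx(roll)).
In Python, from rig import sensors, grab_frame, camera_params, order gives the robot as it stands. The module is installed in compiled form; this text tells all that it offers.
- The arm moves only by the tool move_arm, never from a script. Its argument "motion" is a list of rows, each a list of 7 numbers: the turn, a rotation vector about the tool's x, y, z in shares of pi/2 rad (1.0 is pi/2 rad), then the shift along the tool's x, y, z in normalised numbers (1 is 1 m), then the finger opening in m, from 0 to 0.0854. A call has 1 to 8 rows; each row is the pose to reach, as a shift and turn from the pose commanded when the call began, along the tool's axes at that moment; what a row does not reach only later rows make up. A row lasts 1/8 s, in which the tool goes at most 62.5 mm and 10.7 degrees, less where a joint would pass 70% of its speed; a pose out of reach is approached as far as the arm can. No shift or turn number may pass 1 either way. A call with a gripper value outside its range is refused whole. The fingers move at their own pace and stop on an object; "grip_force" is the grip in N (left out, the last holds). Time passes only in rows, so rows that repeat a pose let the fingers close. It gives the time, the measured TCP pose, the force, the opening and the grip force at its end, in the units of the state.
- sensors.sense(): the state, without advancing time (a new reading comes with each control period).
- grab_frame(name): name is "side" or "top" or "wrist"; returns (picture, depth): 480x640x3 uint8, red, green, blue; 480x640 float32, mm along the optical axis (not along the pixel's ray), 0 where there is no reading.
- camera_params(name): a dict with "camera_matrix" (3x3 intrinsics, pixels), "k1" (the pictures are not rectified: a ray, as slopes to the right and down, at radius r is drawn at 1 + k1 r^2 times it, then the intrinsics apply), "world_from_camera" (4x4, takes a point from camera to world coordinates). Camera axes: x right, y down, z forward; pixel columns grow to the right and rows downward; lengths in mm; the calibration is good to about 2 mm. A picture is of the moment at which its call begins: read the wrist's pose just before it. camera_params takes no time and is no camera call; for the wrist camera it gives the pose at the moment of the call.
- order.sign_off(): hands the job in; it is judged then, once.
The state is a dict: "clock": time; "qpos": joint angles; "qvel": joint speeds; "joint_efforts": joint torques, N m; "eef_pos": TCP position; "tcp_rot": TCP orientation; "contact_force": force on the tool from outside, world axes, zero at the start; "wrist_torque": the same for the moment, N m; "opening": opening from 0.0 (shut) to 1.0 (fully open); "grasp_force": force on a finger pad.
Only numpy, scipy, OpenCV 4.12 (cv2) and the standard library are available. Lean on these libraries where they do the work, as an engineer would, in place of code of your own. Each camera call takes 0.05 s, during which the arm holds its last target. There are 200 camera calls.

## Working session

There is one attempt and no reset: what is moved stays moved. The work goes in short steps, Python scripts to look and compute and a tool call to move; the robot and the scene stay as the last step left them, time stands still between calls to the robot, and variables do not carry over. Pictures are saved under pics/ and viewed, at most 10 in all, crops included, and the job is handed in when it is done.

Besides the shell and the picture viewer there is one more tool, called after "Call:" as name([rows], argument=value, ...), one row to a line, values as JSON. move_arm: Moves the arm, as the interface text tells. Its arguments: {"type":"object","properties":{"motion":{"type":"array","items":{"type":"array","items":{"type":"number"}}},"grip_force":{"type":"number"}},"required":["motion"]}

```bash
mkdir -p pics; cat > h.py <<'E'
import numpy as np, cv2
from rig import sensors, grab_frame, camera_params, order
def cloud(name):
    p=camera_params(name); im,d=grab_frame(name)
    K=np.array(p["camera_matrix"],float);T=np.array(p["world_from_camera"])
    v,u=np.mgrid[0:480,0:640].astype(np.float64)
    pts=cv2.undistortPoints(np.stack([u.ravel(),v.ravel()],1)[:,None],K,np.array([p["k1"],0,0,0.]))[:,0]
    z=d.ravel().astype(float)
    P=np.c_[pts[:,0]*z,pts[:,1]*z,z]@T[:3,:3].T+T[:3,3]
    P[z==0]=np.nan
    return im,d,P.reshape(480,640,3)
E
python3 - <<'E'
from h import *
for n in ("top","side"):
    im,d,P=cloud(n); cv2.imwrite(f"pics/{n}.png",im[:,:,::-1]); np.save(n,P)
    print(n,np.round(camera_params(n)["world_from_camera"],2))
s=sensors.sense();print(s["clock"],s["eef_pos"],s["tcp_rot"])
E
```

```text
top [[ 3.00000e-02 -9.90000e-01  1.40000e-01  3.97910e+02]
 [-1.00000e+00 -3.00000e-02 -1.00000e-02  1.15290e+02]
 [ 1.00000e-02 -1.40000e-01 -9.90000e-01  1.44201e+03]
 [ 0.00000e+00  0.00000e+00  0.00000e+00  1.00000e+00]]
side [[ 9.9000e-01 -9.0000e-02  8.0000e-02  4.8038e+02]
 [-1.2000e-01 -6.4000e-01  7.5000e-01 -7.6624e+02]
 [-2.0000e-02 -7.6000e-01 -6.5000e-01  8.8735e+02]
 [ 0.0000e+00  0.0000e+00  0.0000e+00  1.0000e+00]]
0.1 [ 222.23679978 -583.68983923  230.61785217] [-3.14032547e+00  2.91000756e-06  3.63797841e-01]
```

View pics/top.png

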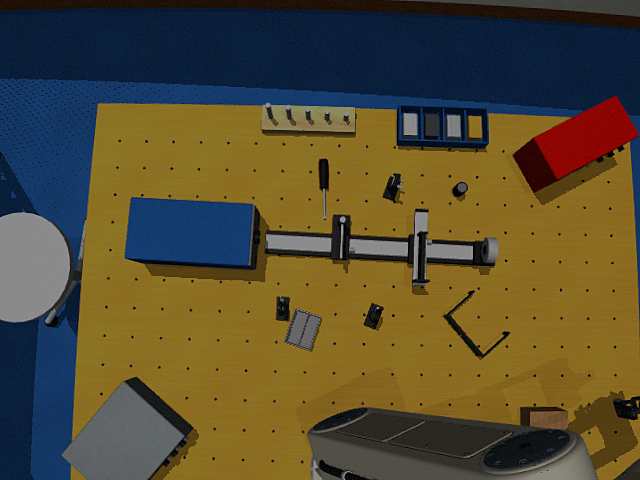

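View pics/side.png

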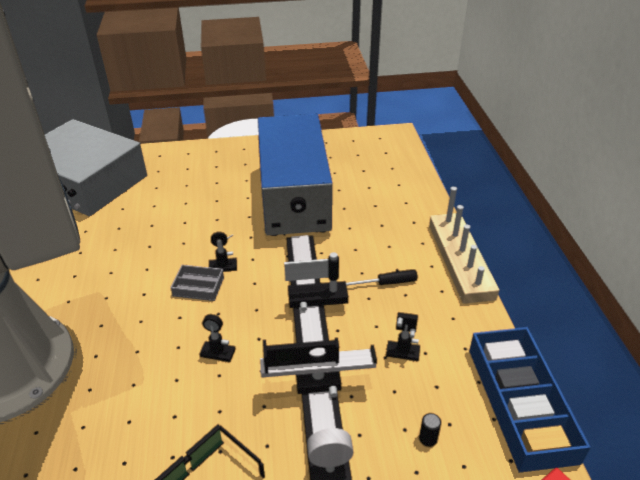

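The top view shows the laser at (192,232), the shutter hinge at (342,219), the changer at (420,248), and the meter head at (489,250). In the side view the flag is the grey plate at (306,269), across the beam. The carriage is the black plate at (301,355), drawn out towards the robot.

```bash
python3 - <<'E'
from h import *
T=np.load("top.npy");S=np.load("side.npy")
def box(P,u0,u1,v0,v1,z0,z1):
    Q=P[v0:v1,u0:u1].reshape(-1,3);return Q[(Q[:,2]>z0)&(Q[:,2]<z1)]
L=box(T,100,275,180,285,138,155);r=cv2.minAreaRect(L[:,:2].astype(np.float32));print("laser",r,np.median(L[:,2]))
R=np.vstack([box(T,268,328,225,265,18,32),box(T,352,408,225,265,18,32)])
r2=cv2.minAreaRect(R[:,:2].astype(np.float32));print("rail",r2)
c,s_,_=np.linalg.svd(R[:,:2]-R[:,:2].mean(0),full_matrices=False);print("rail svd",R.mean(0),_[0])
ax=_[0]*np.sign(_[0][1]); yaw=np.arctan2(-ax[0],ax[1]); 
a=np.deg2rad(r[2]); yl=(a+np.pi/4)%(np.pi/2)-np.pi/4; print("yaw rail,laser",yaw,yl)
yaw=yl
Rz=np.array([[np.cos(yaw),-np.sin(yaw)],[np.sin(yaw),np.cos(yaw)]])
o=np.array(r[0])
def loc(Q): return np.c_[(Q[:,:2]-o)@Rz,Q[:,2]]
def st(n,Q):
    q=loc(Q);print(n,len(q),"lo",np.round(np.percentile(q,1,0),1),"hi",np.round(np.percentile(q,99,0),1),"med",np.round(np.median(q,0),1))
np.save("fr",np.r_[o,yaw])
st("rail",R)
st("meter top",box(T,475,505,230,270,100,140))
for n,P,b in(("T",T,(405,440,200,295)),("S",S,(240,390,330,400))):
    st(n+" carr",box(P,*b,86,135)); st(n+" track",box(P,*b,60,82))
for n,P,b in(("T",T,(325,360,205,265)),("S",S,(275,350,245,310))):
    st(n+" hinge",box(P,*b,128,142)); st(n+" flag",box(P,*b,84,127)); 
E
```

```text
laser ((578.0729370117188, 429.79443359375), (304.1589050292969, 150.79574584960938), 88.47711181640625) 145.06092057414173
rail ((568.1611328125, 71.40734100341797), (363.1418762207031, 60.94495391845703), 88.33373260498047)
rail svd [567.69584513  72.44480878  25.82492483] [-0.03001491 -0.99954945]
yaw rail,laser -0.030019414998085716 -0.026579412943426917
rail 2604 lo [ -30.3 -536.6   19.1] hi [  29.  -180.8   31.5] med [  -1.  -327.2   25.9]
meter top 312 lo [ -33.2 -743.1  100.7] hi [  28.  -719.7  137. ] med [  -4.3 -728.2  124.5]
T carr 502 lo [ -89.5 -577.4   86.1] hi [  94.  -544.5  131.2] med [ -21.6 -559.7  122. ]
T track 289 lo [ -96.3 -579.1   70.7] hi [  87.7 -545.7   82. ] med [  15.4 -555.2   80.3]
S carr 1621 lo [ -91.8 -578.1   86.3] hi [  89.5 -547.1  128.2] med [ -33.3 -563.8  110.9]
S track 799 lo [ -97.8 -577.8   69.4] hi [  87.5 -544.4   82. ] med [   1.8 -574.6   79.7]
T hinge 56 lo [ -24.1 -372.1  128.1] hi [  57.7 -354.1  138.8] med [  46.5 -363.4  132.3]
T flag 101 lo [ -41.8 -373.3   87.3] hi [  57.5 -352.8  126.8] med [  18.8 -362.9  122.7]
S hinge 70 lo [  36.9 -374.3  128.2] hi [  54.9 -355.   137.2] med [  45.4 -365.3  133.9]
S flag 974 lo [ -45.1 -373.6   84.7] hi [  55.3 -359.6  126.5] med [   5.  -365.   106.6]
```

```bash
cat >> h.py <<'E'
from scipy.spatial.transform import Rotation as Ro
def world(x,y,z):
    ox,oy,w=np.load("fr.npy"); c,s=np.cos(w),np.sin(w)
    return np.array([ox+c*x-s*y,oy+s*x+c*y,z])
def go(*targets):
    s=sensors.sense(); R=Ro.from_euler("xyz",s["tcp_rot"])
    print(s["clock"],np.round(s["eef_pos"],1),np.round(s["tcp_rot"],4),np.round(s["contact_force"],1))
    for t in targets: print(t,np.round(R.inv().apply(world(*t)-s["eef_pos"])/1000,4))
    print("turn",np.round((R.inv()*Ro.from_euler("xyz",[np.pi,0,np.load("fr.npy")[2]])).as_rotvec(),4))
E
python3 -c "
from h import *
go((-120,-561,231),(-120,-561,100))"
```

```text
0.1 [ 222.2 -583.7  230.6] [-3.1403  0.      0.3638] [ 0.5  0.5 -0.1]
(-120, -561, 231) [ 3.687e-01 -3.474e-01  1.000e-04]
(-120, -561, 100) [ 0.3687 -0.3472  0.1311]
turn [-1.300e-03  3.000e-04  3.904e-01]
```

The manual's scale: turns go in shares of pi/2 rad. Converting my numbers, 0.39 rad / 1.5708 = 0.2483.

Call:
move_arm([
  [0,0,0.0318,0.044,-0.041,0,0],
  [0,0,0.0637,0.088,-0.083,0,0],
  [0,0,0.0955,0.13,-0.123,0,0],
  [0,0,0.1273,0.173,-0.163,0,0],
  [0,0,0.1592,0.216,-0.204,0,0],
  [0,0,0.191,0.26,-0.245,0,0],
  [0,0,0.2228,0.305,-0.287,0,0],
  [0,0,0.2483,0.345,-0.325,0,0],
])

```text
clock: 1.1
eef_pos: [429.7, -155.6, 231.3]
tcp_rot: [-3.142, -0.0, -0.027]
contact_force: [1.0, 0.1, -0.6]
opening: -0.003
grasp_force: 0.0
```

```bash
python3 -c "
from h import *
go((-120,-561,231),(-120,-561,100))"
```

```text
1.1 [ 429.7 -155.6  231.3] [-3.1416e+00 -2.0000e-04 -2.7500e-02] [ 1.   0.1 -0.6]
(-120, -561, 231) [ 0.0128 -0.0281  0.0003]
(-120, -561, 100) [ 0.0127 -0.0281  0.1313]
turn [-0.     -0.0002 -0.0009]
```

Call:
move_arm([
  [0,0,0,0.013,-0.028,0,0],
  [0,0,0,0.013,-0.028,0.04,0],
  [0,0,0,0.013,-0.028,0.08,0],
  [0,0,0,0.013,-0.028,0.11,0],
  [0,0,0,0.013,-0.028,0.131,0],
  [0,0,0,0.013,-0.028,0.131,0],
])

```text
clock: 1.85
eef_pos: [441.6, -129.5, 98.9]
tcp_rot: [-3.141, 0.003, -0.026]
contact_force: [-0.9, 0.2, -0.4]
opening: -0.001
grasp_force: 0.0
```

```bash
python3 - <<'E'
from h import *
go((-104,-561,100),(-47,-561,100))
im,d,P=cloud("side"); cv2.imwrite("pics/s2.png",cv2.resize(im[230:430,200:440,::-1],None,fx=3,fy=3)[:600])
E
```

```text
1.85 [ 441.6 -129.5   98.9] [-3.1406  0.0035 -0.0262] [-0.9  0.2 -0.4]
(-104, -561, 100) [ 0.0176 -0.0018 -0.0011]
(-47, -561, 100) [ 0.0746 -0.0017 -0.0013]
turn [-0.001   0.0035  0.0004]
```

View pics/s2.png

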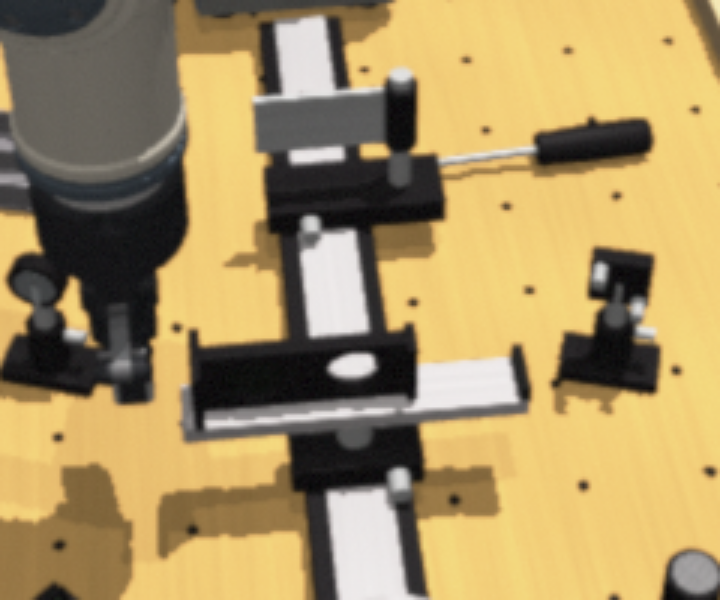

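The closed fingers (125,370) stand in front of the push face (190,380), well aligned with it. The lens and the other parts are clear.

Call:
move_arm([
  [0,0,0,0.012,-0.001,0,0],
  [0,0,0,0.02,-0.001,0,0],
  [0,0,0,0.028,-0.001,0,0],
  [0,0,0,0.036,-0.001,0,0],
  [0,0,0,0.044,-0.001,0,0],
  [0,0,0,0.052,-0.001,0,0],
  [0,0,0,0.06,-0.001,0,0],
  [0,0,0,0.066,-0.001,0,0],
])

```text
clock: 2.9
eef_pos: [509.4, -130.7, 100.3]
tcp_rot: [3.142, -0.0, -0.026]
contact_force: [-1.6, 0.6, 1.8]
opening: 0.003
grasp_force: 0.9
```

Call:
move_arm([
  [0,0,0,0.003,0,0,0],
  [0,0,0,0.005,0,0,0],
  [0,0,0,0.007,0,0,0],
  [0,0,0,0.007,0,0,0],
])

```text
clock: 3.4
eef_pos: [515.7, -130.8, 100.2]
tcp_rot: [-3.142, 0.0, -0.026]
contact_force: [-2.6, -1.0, 0.6]
opening: -0.001
grasp_force: 1.0
```

```bash
python3 - <<'E'
from h import *
go((-47,-561,100),)
im,d,P=cloud("side"); cv2.imwrite("pics/s3.png",cv2.resize(im[230:430,200:440,::-1],None,fx=3,fy=3)[:600])
E
```

```text
3.4 [ 515.7 -130.8  100.2] [-3.1415e+00  3.0000e-04 -2.6200e-02] [-2.6 -1.   0.6]
(-47, -561, 100) [ 0.0004 -0.0011  0.0002]
turn [-0.0001  0.0003  0.0004]
```

View pics/s3.png

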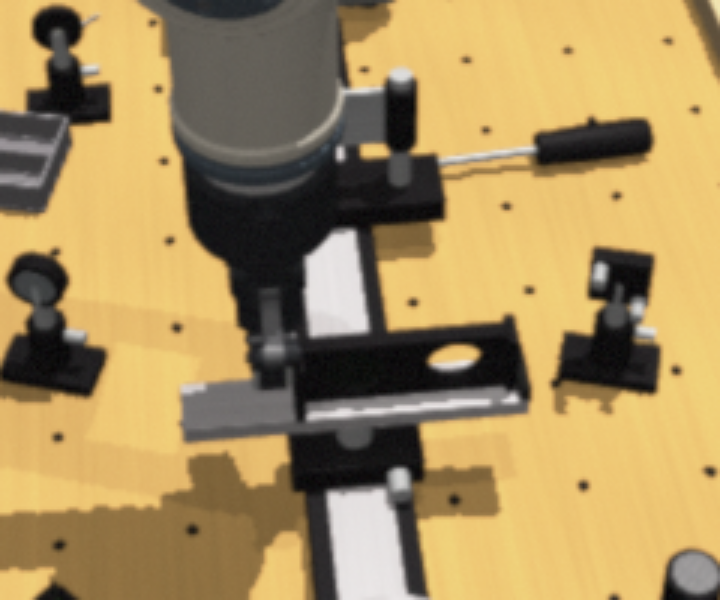

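The carriage's far end (520,390) is almost at the track's end stop (527,400), but the force is still only friction. I'll press on in small steps until it rises.

Call:
move_arm([
  [0,0,0,0.001,0,0,0],
  [0,0,0,0.002,0,0,0],
  [0,0,0,0.002,0,0,0],
])

```text
clock: 3.82
eef_pos: [515.7, -130.8, 100.1]
tcp_rot: [-3.141, 0.004, -0.026]
contact_force: [-10.4, -0.8, 7.6]
opening: -0.002
grasp_force: 5.1
```

The tool stayed put while the force rose to 10 N, so the carriage is at its stop. I'll back off, lift, and plan the flag arc.

Call:
move_arm([
  [0,0,0,-0.01,0,0,0],
  [0,0,0,-0.03,0,0,0],
  [0,0,0,-0.03,0,-0.03,0],
  [0,0,0,-0.03,0,-0.07,0],
  [0,0,0,-0.03,0,-0.1,0],
  [0,0,0,-0.03,0,-0.1,0],
])

```text
clock: 4.58
eef_pos: [489.7, -130.5, 202.7]
tcp_rot: [3.141, -0.006, -0.026]
contact_force: [-0.5, 0.2, -0.8]
opening: 0.002
grasp_force: 0.0
```

```bash
python3 - <<'E'
from h import *
im,d,P=cloud("side"); cv2.imwrite("pics/s4.png",cv2.resize(im[230:430,200:440,::-1],None,fx=3,fy=3)[:600])
go((-23,-328,200),(-23,-328,100))
E
```

```text
4.625 [ 488.6 -130.2  201.1] [ 3.1411e+00 -3.1000e-03 -2.6200e-02] [-0.3 -0.9 -0.1]
(-23, -328, 200) [ 0.0516 -0.2342  0.0012]
(-23, -328, 100) [ 0.0513 -0.2342  0.1012]
turn [ 0.0005 -0.0031  0.0004]
```

View pics/s4.png

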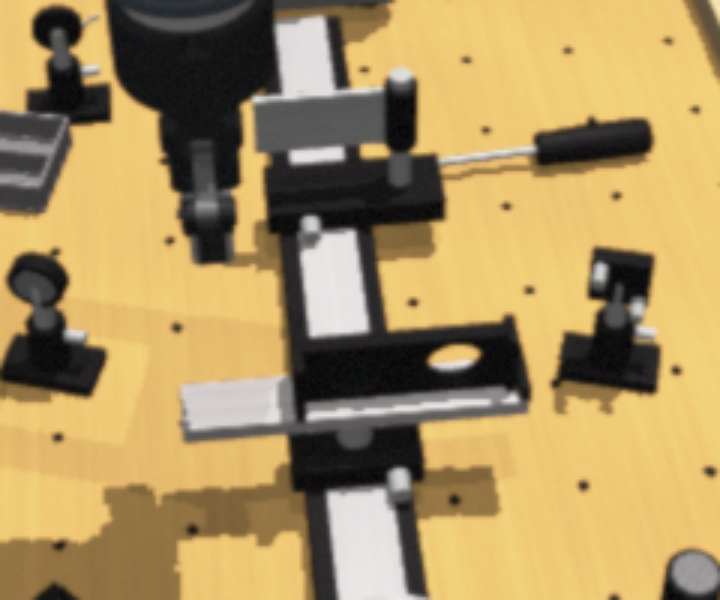

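The carriage stayed home against its stop (520,390), and the flag (320,120) is still shut. Next I move above its laser side and descend.

Call:
move_arm([
  [0,0,0,0.01,-0.05,0,0],
  [0,0,0,0.025,-0.11,0,0],
  [0,0,0,0.04,-0.17,0,0],
  [0,0,0,0.051,-0.234,0,0],
  [0,0,0,0.051,-0.234,0,0],
  [0,0,0,0.051,-0.234,0.05,0],
  [0,0,0,0.051,-0.234,0.1,0],
  [0,0,0,0.051,-0.234,0.1,0],
])

```text
clock: 5.62
eef_pos: [541.3, 101.0, 96.3]
tcp_rot: [3.14, 0.009, -0.027]
contact_force: [0.7, -0.4, 0.0]
opening: 0.002
grasp_force: 0.0
```

```bash
python3 - <<'E'
from h import *
im,d,P=cloud("side"); cv2.imwrite("pics/s5.png",cv2.resize(im[230:430,200:440,::-1],None,fx=3,fy=3)[:600])
pts=[]
for t in np.linspace(0,np.pi/2,12):
    r=70-12*t/1.57; d=2.5+11*np.sin(t)+14.5*np.cos(t); c,s=np.cos(t),np.sin(t)
    pts.append((round(47-r*c-d*s,1),round(-364-r*s+d*c,1),100))
go(*pts)
E
```

```text
5.675 [543.3 101.5  98.8] [ 3.1406  0.0045 -0.0268] [-0.1 -0.4  0.1]
(np.float64(-23.0), np.float64(-347.0), 100) [ 0.003   0.0179 -0.0012]
(np.float64(-23.8), np.float64(-355.6), 100) [ 0.0022  0.0265 -0.0011]
(np.float64(-23.6), np.float64(-364.4), 100) [ 0.0024  0.0353 -0.0011]
(np.float64(-22.1), np.float64(-373.3), 100) [ 0.0039  0.0442 -0.0011]
(np.float64(-19.4), np.float64(-382.1), 100) [ 0.0066  0.053  -0.0011]
(np.float64(-15.3), np.float64(-390.7), 100) [ 0.0107  0.0616 -0.0011]
(np.float64(-9.9), np.float64(-398.7), 100) [ 0.0161  0.0696 -0.0012]
(np.float64(-3.2), np.float64(-405.9), 100) [ 0.0228  0.0768 -0.0012]
(np.float64(4.7), np.float64(-412.0), 100) [ 0.0307  0.0829 -0.0012]
(np.float64(13.6), np.float64(-416.9), 100) [ 0.0396  0.0878 -0.0012]
(np.float64(23.3), np.float64(-420.3), 100) [ 0.0493  0.0911 -0.0013]
(np.float64(33.5), np.float64(-422.0), 100) [ 0.0595  0.0928 -0.0013]
turn [ 0.001   0.0045 -0.0002]
```

View pics/s5.png

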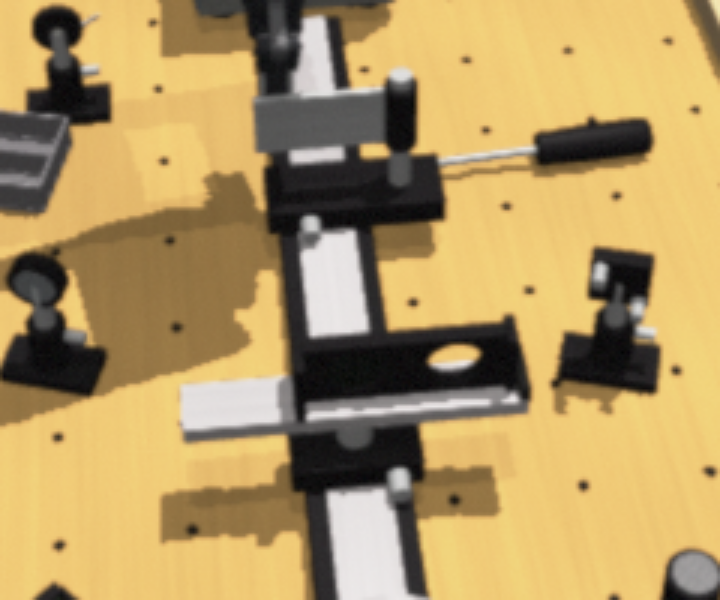

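The fingers (280,60) stand behind the flag on its laser side, clear of it. I'll push along the arc.

Call:
move_arm([
  [0,0,0,0.003,0.017,0,0],
  [0,0,0,0.002,0.026,0,0],
  [0,0,0,0.0025,0.035,0,0],
  [0,0,0,0.004,0.044,0,0],
  [0,0,0,0.0065,0.053,0,0],
  [0,0,0,0.0105,0.0615,0,0],
  [0,0,0,0.016,0.0695,0,0],
  [0,0,0,0.023,0.077,0,0],
])

```text
clock: 6.68
eef_pos: [566.3, 24.3, 100.2]
tcp_rot: [3.142, 0.0, -0.026]
contact_force: [-0.4, 1.6, -0.3]
opening: -0.001
grasp_force: 0.6
```

```bash
python3 - <<'E'
from h import *
go((4.7,-412,100),(13.6,-416.9,100),(23.3,-420.3,100),(33.5,-422,100))
E
```

```text
6.675 [566.3  24.3 100.2] [ 3.1416e+00  4.0000e-04 -2.6200e-02] [-0.4  1.6 -0.3]
(4.7, -412, 100) [0.0057 0.0064 0.0002]
(13.6, -416.9, 100) [0.0146 0.0113 0.0002]
(23.3, -420.3, 100) [0.0243 0.0147 0.0002]
(33.5, -422, 100) [0.0345 0.0164 0.0001]
turn [0.     0.0004 0.0003]
```

Call:
move_arm([
  [0,0,0,0.006,0.0065,0,0],
  [0,0,0,0.0145,0.0115,0,0],
  [0,0,0,0.02,0.0135,0,0],
  [0,0,0,0.0245,0.015,0,0],
  [0,0,0,0.028,0.016,0,0],
  [0,0,0,0.031,0.0165,0,0],
  [0,0,0,0.033,0.0165,0,0],
  [0,0,0,0.033,0.0165,0,0],
])

```text
clock: 7.68
eef_pos: [598.8, 7.5, 100.4]
tcp_rot: [3.142, -0.0, -0.026]
contact_force: [0.2, -0.3, 0.6]
opening: 0.003
grasp_force: 0.0
```

Call:
move_arm([
  [0,0,0,0.001,0,0,0],
  [0,0,0,0.002,0,0,0],
  [0,0,0,0.002,0,0,0],
])

```text
clock: 8.05
eef_pos: [600.7, 7.4, 100.3]
tcp_rot: [3.142, -0.0, -0.026]
contact_force: [-0.3, -0.2, -0.7]
opening: -0.005
grasp_force: 0.2
```

Call:
move_arm([
  [0,0,0,0.001,0,0,0],
  [0,0,0,0.002,0,0,0],
  [0,0,0,0.003,0,0,0],
  [0,0,0,0.003,0,0,0],
])

```text
clock: 8.55
eef_pos: [601.0, 7.4, 100.1]
tcp_rot: [3.141, 0.005, -0.026]
contact_force: [-11.0, -0.5, 8.8]
opening: -0.003
grasp_force: 5.5
```

```bash
python3 - <<'E'
from h import *
im,d,P=cloud("side"); cv2.imwrite("pics/s6.png",cv2.resize(im[230:430,200:440,::-1],None,fx=3,fy=3)[:600])
go((33.5,-422,100))
E
```

```text
8.6 [601.    7.4 100.1] [ 3.1414  0.0051 -0.0262] [-10.8  -0.2   8.8]
(33.5, -422, 100) [-0.0007  0.0003  0.0001]
turn [0.0002 0.0051 0.0004]
```

View pics/s6.png

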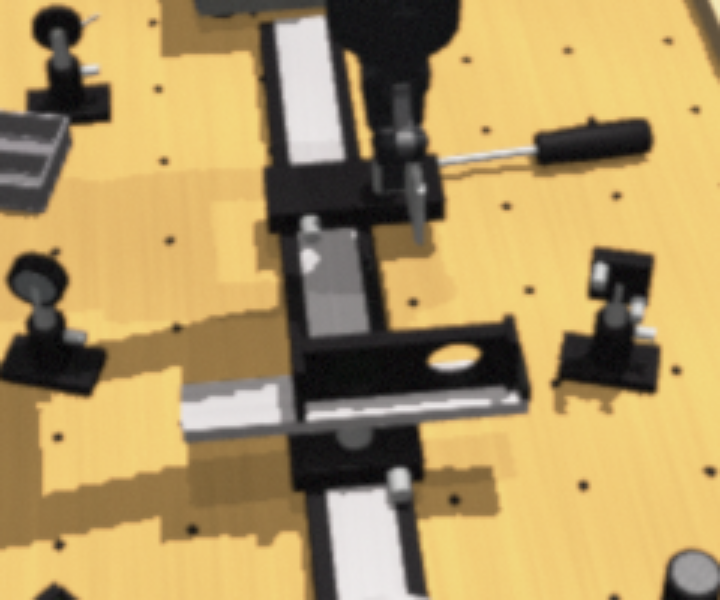

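The flag (417,205) points along the rail at its stop: the force rose to 11 N with no further travel. The carriage is still home. I'll back off and lift.

Call:
move_arm([
  [0,0,0,-0.008,0,0,0],
  [0,0,0,-0.025,0,0,0],
  [0,0,0,-0.03,0,-0.03,0],
  [0,0,0,-0.03,0,-0.08,0],
  [0,0,0,-0.03,0,-0.12,0],
  [0,0,0,-0.03,0,-0.12,0],
  [0,0,0,-0.03,0,-0.12,0],
])

```text
clock: 9.48
eef_pos: [573.3, 8.2, 219.9]
tcp_rot: [-3.142, -0.0, -0.026]
contact_force: [-0.7, -0.2, 0.0]
opening: -0.001
grasp_force: 0.0
```

```bash
python3 - <<'E'
from h import *
im,d,P=cloud("side"); cv2.imwrite("pics/s7.png",cv2.resize(im[230:430,200:440,::-1],None,fx=3,fy=3)[:600])
s=sensors.sense();print(s["contact_force"],s["eef_pos"])
E
```

```text
[-1.02195058 -0.24081891  0.08262227] [572.96034366   8.19733126 219.27294202]
```

View pics/s7.png

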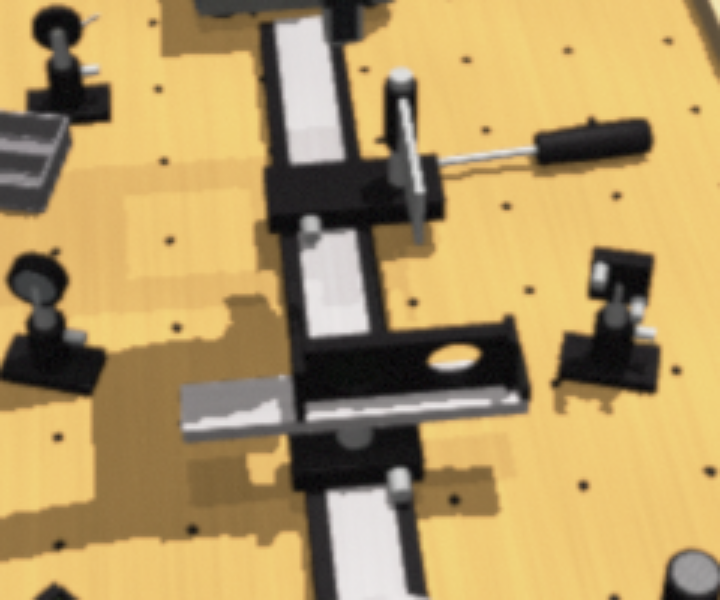

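The flag (412,165) is open along the rail, the carriage is home, and the robot is clear of both.

```bash
python3 -c "
from rig import order; print(order.sign_off())"
```

```text
the job is handed in; nothing more can be done
None
```

The filter carriage was pushed home against its stop first, then the shutter flag fully open to its stop; the arm was clear of everything at hand-in, about 9.5 s in, and sign-off returned no verdict.

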